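Take a spent purifier cartridge off its gas line

ROBOT

A 6-joint arm with a two-finger parallel gripper is mounted at the origin on the work surface. World frame = base frame: x ahead of the robot, y to its left, z up, the work surface at z = 0. Lengths are in mm, angles in rad, forces in N, time in s.
With the tool pointing down it reaches from about 275 to 725 mm from the base axis. Payload 15.9 kg.
Tool frame: the origin (TCP) lies at the very end of the fingers, on their centre line; the grasp point (between the pads) lies 19 mm behind it (env.hold_point_z is the z of the grasp point in the tool frame, in mm); z points along the fingers, y is the line along which they close (so a half turn about z gives the same grasp; the last joint's range is limited). The gripper opens to 85 mm and grips with 20 to 120 N. Pads are 22 mm wide; open, the fingers measure 114 mm over their backs; the gripper's body (76 mm by 85 mm) begins 54 mm behind the grasp point. The pads swing forward as they close: fully open they stand 13 mm farther back than shut.
Start: joints at [-1.12, 0.213, -0.034, 1.323, 0, 1.571], TCP at [217.835, -450.037, 231.306] pointing down, gripper open.
Joint ranges: [-2.98, 2.98], [-0.74, 1.72], [-1.14, 1.35], [-2.1, 2.04], [-1.57, 1.44], [-3.14, 3.14]. Speed limits (rad/s): [1.89, 1.89, 2.39, 2.57, 3.14, 3.14].

INTERFACE

Orientations are given as a unit quaternion [x, y, z, w].
In Python, from plant import env, grab_frame, camera_model, job, finder gives the robot as it stands.
- The arm moves only by the shell command python3 -m creep 'ROWS' [OPENING] [FORCE]. ROWS is a JSON object of lists of equal length, an entry for each row: "xyz": the shift along the tool's x, y, z in m, a list of three; "roll": the turn about the tool's z in rad. In form: {"xyz": [[x, y, z], ...], "roll": [roll, ...]}. A call has 1 to 20 rows; each row is the pose to reach, as a shift and turn from the pose commanded when the call began, along the tool's axes at that moment; what a row does not reach only later rows make up. A row lasts 1/12 s, in which the tool goes at most 41.7 mm and 7.16 degrees, less where a joint would pass 70% of its speed; a pose out of reach is approached as far as the arm can. A call with a gripper value outside its range is refused whole. OPENING is the opening, from 0 (shut) to 1 (fully open), set as the call begins (- or left out, the last holds). The fingers move at their own pace and stop on an object; FORCE is the grip in N (left out, the last holds). Time passes only in rows, so rows that repeat a pose let the fingers close. It gives the time, the measured TCP pose, the force, the opening and the grip force at its end, in the units of the state.
- env.sense(): the state, without advancing time (a new reading comes with each control period).
- grab_frame(name): name is "scene" or "top" or "wrist"; returns (picture, depth): 384x512x3 uint8, blue, green, red; 384x512 float32, mm along the optical axis (not along the pixel's ray), 0 where there is no reading.
- camera_model(name): a dict with "fx", "fy", "cx", "cy" (pixels), "dist_coeffs" ([k1, k2, p1, p2, k3] as OpenCV has them; the pictures are not rectified), "R" (3x3) and "t" (3): a world point X has camera coordinates R X + t. Camera axes: x right, y down, z forward; pixel columns grow to the right and rows downward; lengths in mm; the calibration is good to about 2 mm. A picture is of the moment at which its call begins: read the wrist's pose just before it. camera_model takes no time and is no camera call; for the wrist camera it gives the pose at the moment of the call.
- job.close_job(): hands the job in; it is judged then, once.
Trained networks look in the newest picture that a camera, given by its name, has taken for a name from the list of things; names that differ only in an ending like _2 or _b are one class to them, and where a whole thing is asked for, a point or a joint stands for the part that bears it (a point fixed in the world has none). Each returns a list of dicts, best first, with "score" (0 to 1); they miss things now and then, are a little off and sometimes report something else, mostly with a low value. They report only what shows in the picture. A call takes as long as a camera call. They do not tell look-alikes from the thing itself.
- finder.cut_out(camera, thing): "region" (384x512 bool, what is visible of it) and "centre" ([column, row] in pixels, amid what is visible of it).
The state is a dict: "time_s": time; "joint_pos": joint angles; "qvel": joint speeds; "joint_efforts": joint torques, N m; "position": TCP position; "eef_rot": TCP orientation; "wrist_force": force on the tool from outside, world axes, zero at the start; "wrist_torque": the same for the moment, N m; "gripper_width": finger opening in mm; "gripper_force": force on a finger pad.
Only numpy, scipy, OpenCV 4.12 (cv2) and the standard library are available. Lean on these libraries where they do the work, as an engineer would, in place of code of your own. Each camera call takes 0.05 s, during which the arm holds its last target. There are 200 camera calls.

TASK

The purifier cartridge whose beads have turned pink is spent and has to come off its gas line: shut that line's yellow-lever ball valve fully, hold the line's red vent button right down for a good second to let the pressure off, then turn the cartridge anticlockwise to its release stop, lift it straight out and set it down, without dropping it, standing upright inside the open cardboard carton. Leave the valve shut, leave the other line (blue beads) in service just as it is, and do not disturb the other things on the bench.

Things in the scene. Friction and masses are not known exactly. Their poses are not given: they have to be found in the camera images.
- spent_cartridge: Spent, 110 mm tall, 190 to 310 g: body 46 mm across full of pink beads (also seen from above), white grip bar on top 42 mm long (along its own x), 13 mm wide, 26 mm tall (84 to 110 mm above the origin). Origin: centre of its foot, z up; 20 mm above the bench when mounted. Foot: neck 32 mm across with two lugs, 50 mm over them, in line with the bar. Starts locked.
- spent_grip (a point): Point on the pink cartridge's axis at half height of its grip bar, 97 mm above its foot (117 mm above the bench when mounted); axes as the cartridge's: x along the bar. Grip the bar across its 13 mm. Round it, 26 mm below the bar's top, is the cartridge's shoulder (84 mm above the foot, at most 46 mm across).
- spent_socket (a point): Centre of the top face of the pink line's bayonet head, 39 mm above the bench; its x axis is the release direction: bar along x (green marks) = released. Locked (red marks): bar 0.9 to 1.06 rad clockwise from x seen from above; unlock anticlockwise. Hard stop 4 deg past release, slot play 8 deg. Turning takes up to 0.2 N m.
- spent_poppet (a joint): Spring plate under the pink cartridge, m: 0 while the cartridge is locked, up to 0.003 when it is released and the spring lifts it by about 3 mm (4.5 to 7 N). The locked lugs cannot be pulled up and the cartridge can be pressed down only about 1 mm. Once released it lifts straight up; its foot is clear of the head after 25 mm.
- spent_line: Fixed gas purifier station, grey base plate 100 x 210 mm; origin: centre of its underside, z up. On its y axis stand the yellow-lever ball valve (y = -85 mm), the red vent button (y = -12 mm) and the aluminium bayonet head (80 x 80 mm, y = +60 mm) holding the pink cartridge. Rear tubes are below 40 mm. Tall part: the cartridge.
- fresh_cartridge: Good cartridge with blue beads, same build as the spent one; stands locked in the head of fresh_line and must stay so.
- fresh_line: Fixed gas purifier station, grey base plate 100 x 210 mm; origin: centre of its underside, z up. On its y axis stand the yellow-lever ball valve (y = -85 mm), the red vent button (y = -12 mm) and the aluminium bayonet head (80 x 80 mm, y = +60 mm) holding the blue cartridge. Rear tubes are below 40 mm. Tall part: the cartridge. The two stations swap places.
- spent_valve (a joint): Lever of the pink line's ball valve, rad: 0 = open (along the pipe, pointing to the station's -y), 1.571 = shut at a hard stop (across the pipe, pointing to its -x); shuts clockwise seen from above. Starts open, 0 to 0.12; turning takes about 0.12 N m; stays where it is left.
- spent_lever (a point): Grip point on the top face of the pink line's yellow valve lever, 48 mm from its turning axis, 72 mm above the bench. The lever is a bar 12 mm wide, 16 mm tall (56 to 72 mm above the bench), reaching 65 mm from the axis; the pipe under it tops out at 47 mm.
- spent_valve_hinge (a point): Point on the turning axis of the pink line's valve lever, level with the lever's top, 72 mm above the bench.
- spent_vent (a joint): Travel of the pink line's red vent button, m: 0 = out, 0.006 = fully down; it springs back. Pressing it down starts at 1.5 N and takes about 5 N at full travel.
- spent_vent_top (a point): Centre of the top of the pink line's red vent button (22 mm across), 70 mm above the bench when out; pressed straight down.
- fresh_valve (a joint): Lever of the blue line's valve, same sense; starts open between 0 and 0.12 and must stay open.
- fresh_vent (a joint): Travel of the blue line's vent button, m; must not be pressed.
- carton: Open cardboard carton fixed on the bench, 140 mm along its x, 190 mm along its y, 50 mm high, walls 4 mm, floor 4 mm above the bench; origin: centre of its underside. Two flaps stand out from its +y and -y rims, sloping up to about 76 mm high (look only).
- spare_box: Closed cardboard box, bystander, 110 x 150 x 60 mm; origin: centre of its underside.
- amber_vial: Small amber jar with a white cap, bystander, 40 mm across, 75 mm tall; origin: centre of its underside.
- sample_tube: White tube with red plugs lying on the bench, bystander, 190 mm long, 22 mm thick; origin: its underside at mid-length.
There are look-alikes about, which are no part of the job. What is shaped like the spent_cartridge but turquoise is not meant.

How it is judged:
By the outcome, as a careful person would: the job done as asked, in the order asked, and still so for the second after the job is handed in, with the robot touching nothing.
It also fails if it takes over 67 s, if anything falls off the work surface, if the arm or the gripper's body presses on something with over 40 N, if the wrist force passes 120 N, or if a joint passes its speed limit or range.

## Working session

There is one attempt and no reset: what is moved stays moved. The work goes in short steps, Python scripts to look and compute and a shell command to move; the robot and the scene stay as the last step left them, time stands still between calls to the robot, and variables do not carry over. Pictures are saved under pics/ and viewed, at most 10 in all, crops included, and the job is handed in when it is done.

```bash
ls; mkdir -p pics; python3 - <<'E'
from plant import env, grab_frame, camera_model, job, finder
import cv2,numpy as np
for n in("top","scene"):
    p,d=grab_frame(n); cv2.imwrite(f"pics/{n}0.png",p); np.savez(f"{n}0.npz",p=p,d=d)
    m=camera_model(n); print(n,{k:np.round(v,3).tolist() for k,v in m.items()})
s=env.sense();print(s)
E
```

```text
pics
top {'fx': 355.42, 'fy': 355.42, 'cx': 252.701, 'cy': 186.929, 'dist_coeffs': [-0.059, 0.0, 0.0, 0.0, 0.0], 'R': [[0.005, -1.0, 0.002], [-0.976, -0.005, -0.217], [0.217, -0.001, -0.976]], 't': [-9.917, 569.864, 757.583]}
scene {'fx': 388.537, 'fy': 388.537, 'cx': 259.103, 'cy': 188.984, 'dist_coeffs': [-0.071, 0.0, 0.0, 0.0, 0.0], 'R': [[0.616, 0.787, -0.012], [0.639, -0.509, -0.577], [-0.46, 0.348, -0.816]], 't': [-360.138, -316.202, 1285.684]}
{'time_s': 0.1, 'joint_pos': array([-1.12002338e+00,  2.13291182e-01, -3.49393009e-02,  1.32346593e+00,
       -5.08475986e-06,  1.57077484e+00]), 'qvel': array([-0.00012173,  0.00018424,  0.00195369,  0.00036553, -0.00020701,
       -0.00085091]), 'joint_efforts': array([ 1.04096055e-04, -6.87243676e+01,  4.87808812e+01,  1.22720274e-02,
        5.27833913e-05,  5.58911483e-05]), 'position': array([ 217.7130306 , -449.81588532,  230.89615077]), 'eef_rot': array([ 9.74705310e-01,  2.23493528e-01, -1.03050694e-04, -4.38094796e-04]), 'wrist_force': array([0.2556717 , 0.76977226, 0.11867415]), 'wrist_torque': array([0.01582177, 0.04808242, 0.021126  ]), 'gripper_force': 0.0, 'gripper_width': 85.3754171348425}
```

View pics/top0.png

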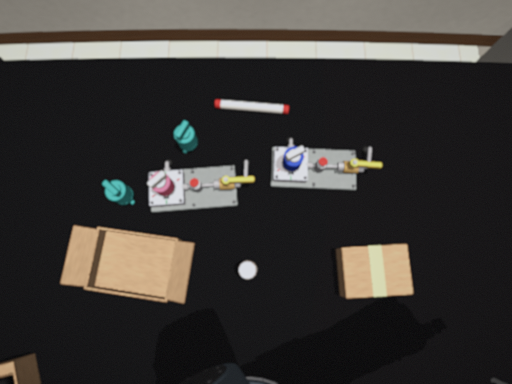

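View pics/scene0.png

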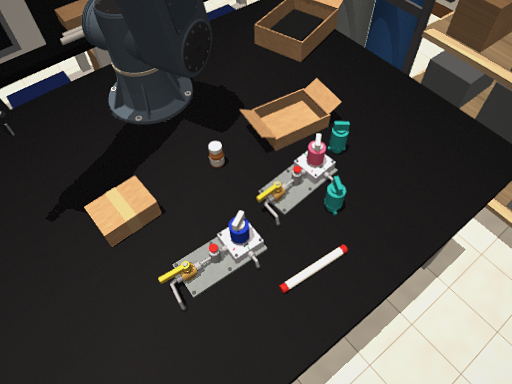

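The top view shows the pink cartridge at (162,183) on the left station, with its valve at (235,182) and vent at (195,184). The blue cartridge is at (292,157). Turquoise look-alikes stand at (186,138) and (119,191) on no station, so they are not meant. The carton with flaps is at (130,264). A second, flapless carton at (20,375) is a look-alike.

```bash
cat > h.py <<'E'
import numpy as np,cv2
from plant import env, grab_frame, camera_model, job, finder
from scipy.spatial.transform import Rotation as Ro
def ray(m,uv):
    K=np.array([[m['fx'],0,m['cx']],[0,m['fy'],m['cy']],[0,0,1]])
    q=cv2.undistortPoints(np.float64(uv).reshape(-1,1,2),K,np.float64(m['dist_coeffs'])).reshape(-1,2)
    return np.c_[q,np.ones(len(q))]
def onz(m,uv,z):
    R=np.array(m['R']);t=np.array(m['t']);d=ray(m,uv)@R;c=-R.T@t
    return c+d*((z-c[2])/d[:,2])[:,None]
def cloud(m,d,mask):
    v,u=np.nonzero(mask&(d>0)); r=ray(m,np.c_[u,v])*d[v,u][:,None]
    return (r-np.array(m['t']))@np.array(m['R']),np.c_[u,v]
def tool():
    s=env.sense(); return s,Ro.from_quat(s['eef_rot']).as_matrix()
def togo(target,s=None):
    s,R=tool(); return np.round(R.T@(np.array(target)-s['position'])/1000,4)
E
python3 - <<'E'
from h import *
z=np.load("top0.npz");p,d=z['p'],z['d'];m=camera_model("top")
for n in ["spent_line","spent_cartridge","spent_valve","spent_vent","carton","amber_vial"]:
    for r in finder.cut_out("top",n)[:3]:
        P,uv=cloud(m,d,r['region'])
        x=f"{n} {r['score']:.2f} c{np.round(r['centre'])} n{len(P)} med{np.round(np.median(P,0))} min{np.round(P.min(0))} max{np.round(P.max(0))}"
        print(x)
        np.save(f"m_{n}.npy",r['region']) if not __import__('os').path.exists(f"m_{n}.npy") else 0
hsv=cv2.cvtColor(p,cv2.COLOR_BGR2HSV).astype(int);H,S,V=hsv[...,0],hsv[...,1],hsv[...,2]
win=np.zeros(H.shape,bool);win[155:215,145:262]=1
P,uv=cloud(m,d,win)
for nm,k,zz in(("yellow",(H>22)&(H<34)&(S>120)&(V>90),72),("red",((H<6)|(H>174))&(S>170)&(V>90),70)):
    k&=win; v,u=np.nonzero(k); Q=onz(m,np.c_[u,v],zz); 
    (c,sz,a)=cv2.minAreaRect(Q[:,:2].astype(np.float32)); print(nm,len(u),np.round(Q.mean(0)),np.round(c),np.round(sz),a, 'depthz',np.median(cloud(m,d,k)[0][:,2]))
# base plate
hi=[(P[:,2]>6)&(P[:,2]<20),(P[:,2]>32)&(P[:,2]<44),(P[:,2]>115)]
for k in hi:
    c,sz,a=cv2.minAreaRect(P[k][:,:2].astype(np.float32));print(k.sum(),np.round(c),np.round(sz),a,np.median(P[k][:,2]))
big=cv2.resize(p[150:220,140:265],None,fx=6,fy=6,interpolation=cv2.INTER_CUBIC);cv2.imwrite("pics/crop1.png",big)
E
```

```text
spent_line 0.75 c[201. 187.] n3163 med[574. 121.  13.] min[521.  -8.   2.] max[655. 243.  78.]
spent_line 0.26 c[373. 271.] n3629 med[ 380. -277.   61.] min[ 318. -388.   -2.] max[ 444. -207.   66.]
spent_cartridge 0.87 c[118. 191.] n529 med[553. 297.  78.] min[535. 283.  -2.] max[597. 366. 113.]
spent_cartridge 0.80 c[161. 183.] n471 med[567. 192. 100.] min[551. 178.   3.] max[622. 252. 133.]
spent_cartridge 0.62 c[184. 137.] n445 med[681. 151.  78.] min[670. 133.  -2.] max[712. 182. 113.]
spent_valve 0.72 c[235. 178.] n214 med[586.  27.  72.] min[576.  -8.  -2.] max[615.  64.  78.]
spent_vent 0.45 c[192. 182.] n65 med[581. 130.  71.] min[570. 119.  67.] max[591. 139.  73.]
carton 0.88 c[128. 263.] n7569 med[395. 287.   7.] min[311. 125.  -3.] max[479. 441.  82.]
amber_vial 0.75 c[248. 271.] n248 med[385.   4.  76.] min[365. -13.  33.] max[402.  23.  80.]
amber_vial 0.57 c[160. 187.] n452 med[567. 193. 100.] min[551. 178.   0.] max[599. 252. 133.]
yellow 96 [584.  20.  72.] [585.  28.] [17. 76.] 5.00293493270874 depthz 66.90699143100558
red 3 [582. 130.  70.] [582. 130.] [1. 5.] 27.876916885375977 depthz 71.50381003311874
1777 [586. 122.] [114. 242.] 4.427879810333252 10.922679411640312
896 [585. 121.] [ 83. 241.] 8.458571434020996 39.66006552400698
153 [574. 199.] [14. 41.] 43.482391357421875 129.65018233948072
```

View pics/crop1.png

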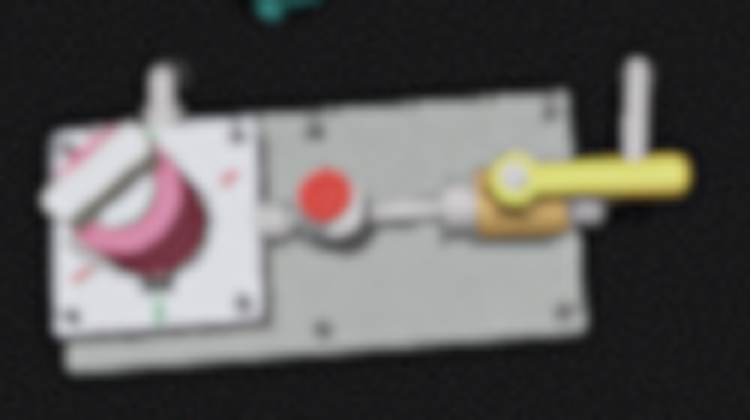

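Crop: it confirms pink beads at (175,240) on the left station, with the bar on the red (locked) side. The lever lies along the pipe (515–690,175), so it is open. The red button is at (325,195). The station yaw is about +0.075. I'll move over the lever and look from close by.

```bash
python3 - <<'E'
from h import *
print(togo([590,9,190]))
z=np.load("top0.npz");p,d=z['p'],z['d'];m=camera_model("top")
P,uv=cloud(m,d,np.load("m_carton.npy"))
k=(P[:,2]>0)&(P[:,2]<9);c,sz,a=cv2.minAreaRect(P[k][:,:2].astype(np.float32));print('floor',c,sz,a,np.median(P[k],0))
k=(P[:,2]>44)&(P[:,2]<54);c,sz,a=cv2.minAreaRect(P[k][:,:2].astype(np.float32));print('rim',c,sz,a)
k=(P[:,2]>70);print('flaps',P[k][:,:2].min(0),P[k][:,:2].max(0))
E
```

```text
[ 0.535  -0.251   0.0413]
floor (406.0037536621094, 310.0362854003906) (272.3365783691406, 149.53787231445312) 78.79351806640625 [394.93864618 273.24722597   4.53783424]
rim (395.4727783203125, 269.787841796875) (207.1932830810547, 140.06808471679688) 82.66398620605469
flaps [316.47698288 124.50261133] [474.96208494 410.3343169 ]
```

```bash
python3 -m creep '{"xyz":[[0.27,-0.125,0.01],[0.535,-0.251,0.04],[0.535,-0.251,0.04],[0.535,-0.251,0.04],[0.535,-0.251,0.04],[0.535,-0.251,0.04],[0.535,-0.251,0.04],[0.535,-0.251,0.04],[0.535,-0.251,0.04],[0.535,-0.251,0.04],[0.535,-0.251,0.04],[0.535,-0.251,0.04],[0.535,-0.251,0.04],[0.535,-0.251,0.04],[0.535,-0.251,0.04],[0.535,-0.251,0.04],[0.535,-0.251,0.04],[0.535,-0.251,0.04],[0.535,-0.251,0.04],[0.535,-0.251,0.04]],"roll":[-1.1,-1.1,-1.1,-1.1,-1.1,-1.1,-1.1,-1.1,-1.1,-1.1,-1.1,-1.1,-1.1,-1.1,-1.1,-1.1,-1.1,-1.1,-1.1,-1.1]}' 0.5; python3 - <<'E'
from h import *
s,R=tool();m=camera_model("wrist");p,d=grab_frame("wrist");cv2.imwrite("pics/w1.png",p)
print(s['position'],s['joint_pos'].round(2),R.round(3).tolist(),-np.array(m['R']).T@m['t'])
hsv=cv2.cvtColor(p,cv2.COLOR_BGR2HSV).astype(int);H,S,V=hsv[...,0],hsv[...,1],hsv[...,2]
for nm,k,zz in(("yellow",(H>22)&(H<34)&(S>120)&(V>90),72),("red",((H<6)|(H>174))&(S>170)&(V>90),70)):
    n,lab,st,ce=cv2.connectedComponentsWithStats(k.astype(np.uint8))
    for i in range(1,n):
        if st[i,4]>150:
            v,u=np.nonzero(lab==i);Q=onz(m,np.c_[u,v],zz);c,sz,a=cv2.minAreaRect(Q[:,:2].astype(np.float32));print(nm,ce[i],st[i,4],np.round(c,1),np.round(sz,1),round(a,2))
E
```

```text
time_s: 2.07
position: [589.7, 8.0, 191.8]
eef_rot: [0.715, 0.7, 0.0, 0.0]
wrist_force: [0.1, -0.2, 0.4]
gripper_width: 42.4
gripper_force: 0.0
[589.67315767   7.96886317 191.75512734] [ 0.01  0.41  0.14  1.3  -0.    1.61] [[0.021, 1.0, 0.0], [1.0, -0.021, -0.0], [-0.0, 0.0, -1.0]] [591.15876275  86.73933072 334.01718097]
yellow [257.97525473 151.7874818 ] 687 [585.7  31.2] [72.9 18.3] 89.08
red [246.52397869  40.41740675] 563 [579.9 130.7] [19.7 20.1] 88.75
red [466.68463612  92.30188679] 371 [765.   87.9] [12.2 21.4] 86.15
red [427.29223744 247.61187215] 219 [752.5 -58.4] [14.  22.2] 76.67
red [302.90816327 334.03571429] 196 [ 632.2 -160.9] [16.4 21.3] 88.6
```

View pics/w1.png

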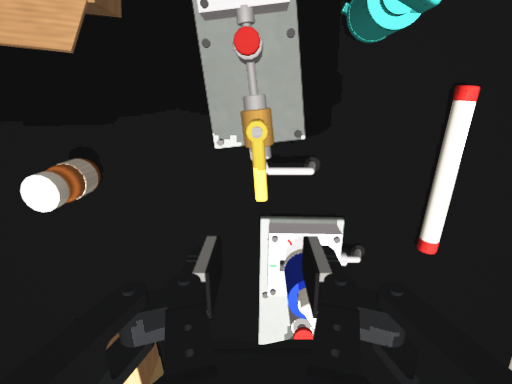

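Wrist view: the lever runs from its hinge (257,131) to its tip (262,200), the vent is at (247,40), and the fingers are over open space. The hinge is at about (585.5,58) and the lever lies along the pipe. Shutting clockwise from this wrist angle would pass joint 6's limit, so I'll flip the tool half a turn first.

```bash
python3 -m creep '{"xyz":[[0,0,0],[0,0,0],[0,0,0],[0,0,0],[0,0,0],[0,0,0],[0,0,0],[0,0,0],[0,0,0],[0,0,0],[0,0,0],[0,0,0],[0,0,0],[0,0,0]],"roll":[-1.6,-1.6,-1.6,-1.6,-1.6,-1.6,-1.6,-1.6,-1.6,-1.6,-1.6,-1.6,-1.6,-1.6]}'
python3 -m creep '{"xyz":[[0,0,0],[0,0,0],[0,0,0],[0,0,0],[0,0,0],[0,0,0],[0,0,0],[0,0,0],[0,0,0],[0,0,0],[0,0,0],[0,0,0],[0,0,0],[0,0,0],[0,0,0]],"roll":[-1.63,-1.63,-1.63,-1.63,-1.63,-1.63,-1.63,-1.63,-1.63,-1.63,-1.63,-1.63,-1.63,-1.63,-1.63]}'
python3 - <<'E'
from h import *
print(togo([589,9,53]));s,R=tool();print(R.round(3).tolist(),s['joint_pos'].round(2))
E
```

```text
time_s: 3.28
position: [589.9, 8.5, 191.6]
eef_rot: [-0.007, 1.0, 0.0, 0.0]
wrist_force: [-0.1, 0.2, -0.6]
gripper_width: 42.6
gripper_force: 0.0
time_s: 4.53
position: [590.0, 8.7, 191.4]
eef_rot: [0.729, -0.685, 0.0, -0.0]
wrist_force: [-0.2, 0.2, 0.0]
gripper_width: 42.8
gripper_force: 0.0
[-0.0003  0.001   0.1384]
[[0.062, -0.998, 0.0], [-0.998, -0.062, 0.0], [-0.0, -0.0, -1.0]] [ 0.01  0.41  0.14  1.3   0.   -1.62]
```

Now I'll descend and grip the lever.

```bash
python3 -m creep '{"xyz":[[0,0.001,0.035],[0,0.001,0.07],[0,0.001,0.1],[0,0.001,0.12],[0,0.001,0.132],[0,0.001,0.138],[0,0.001,0.138],[0,0.001,0.138]],"roll":[0,0,0,0,0,0,0,0]}'
python3 -m creep '{"xyz":[[0,0,0],[0,0,0],[0,0,0],[0,0,0],[0,0,0],[0,0,0],[0,0,0],[0,0,0]],"roll":[0,0,0,0,0,0,0,0]}' 0 20
```

```text
time_s: 5.2
position: [589.3, 8.9, 53.9]
eef_rot: [0.73, -0.683, 0.0, -0.0]
wrist_force: [0.8, 0.0, -0.0]
gripper_width: 42.6
gripper_force: 0.0
time_s: 5.87
position: [589.6, 8.8, 54.2]
eef_rot: [0.731, -0.683, 0.001, -0.0]
wrist_force: [-1.3, -0.2, 7.0]
gripper_width: 11.1
gripper_force: 26.9
```

```bash
python3 -m creep '{"xyz":[[-0.0004,0.0059,0],[-0.0014,0.0116,0],[-0.0032,0.0173,0],[-0.0055,0.0226,0],[-0.0086,0.0277,0],[-0.0122,0.0323,0],[-0.0163,0.0365,0],[-0.0209,0.0401,0],[-0.0259,0.0432,0],[-0.0312,0.0457,0],[-0.0368,0.0475,0],[-0.0426,0.0486,0],[-0.0456,0.0489,0],[-0.0456,0.0489,0]],"roll":[0.12,0.24,0.36,0.48,0.6,0.72,0.84,0.96,1.08,1.2,1.32,1.44,1.5,1.5]}'
```

```text
time_s: 7.03
position: [538.0, 51.1, 54.2]
eef_rot: [-0.068, 0.998, -0.0, 0.001]
wrist_force: [1.8, -4.0, 5.6]
gripper_width: 11.4
gripper_force: 27.0
```

```bash
python3 -m creep '{"xyz":[[-0.0001,0.003,0],[-0.0003,0.006,0],[-0.0005,0.008,0],[-0.0005,0.008,0],[-0.0005,0.008,0]],"roll":[0.05,0.1,0.12,0.12,0.12]}'
```

```text
time_s: 7.45
position: [538.1, 53.9, 54.3]
eef_rot: [-0.009, 1.0, -0.005, 0.002]
wrist_force: [5.9, -42.5, 7.9]
gripper_width: 11.6
gripper_force: 46.8
```

The lever is on its stop at 42 N. I'll release it, back off, rise, and shut the fingers for the vent.

```bash
python3 -m creep '{"xyz":[[0,-0.006,0],[0,-0.006,0],[0,-0.006,0],[0,-0.006,0],[0,-0.006,-0.03],[0,-0.006,-0.065],[0,-0.006,-0.1],[0,-0.006,-0.1]],"roll":[0,0,0,0,0,0,0,0]}' 0.45
python3 - <<'E'
from h import *
s,R=tool();m=camera_model("wrist");p,d=grab_frame("wrist");cv2.imwrite("pics/w2.png",p)
print(togo([580,130.7,90]),s['position'],s['wrist_force'])
hsv=cv2.cvtColor(p,cv2.COLOR_BGR2HSV).astype(int);H,S,V=hsv[...,0],hsv[...,1],hsv[...,2]
for nm,k,zz in(("yellow",(H>22)&(H<34)&(S>120)&(V>90),72),("red",((H<6)|(H>174))&(S>170)&(V>90),70)):
    n,lab,st,ce=cv2.connectedComponentsWithStats(k.astype(np.uint8))
    for i in range(1,n):
        if st[i,4]>150:
            v,u=np.nonzero(lab==i);Q=onz(m,np.c_[u,v],zz);c,sz,a=cv2.minAreaRect(Q[:,:2].astype(np.float32));print(nm,ce[i],st[i,4],np.round(c,1),np.round(sz,1),round(a,2))
E
```

```text
time_s: 8.12
position: [539.3, 53.8, 159.6]
eef_rot: [-0.01, 1.0, 0.001, 0.004]
wrist_force: [1.7, 1.1, 0.8]
gripper_width: 38.3
gripper_force: 0.0
[-0.0426  0.0761  0.0671] [539.29660024  53.78821215 159.64228389] [1.72173137 1.06690386 0.75607229]
yellow [261.30873494 206.98644578] 664 [554.2  51.9] [65.9 22.6] 8.26
red [347.83333333 239.85915493] 426 [578.3 130.3] [21.7 19.7] 45.43
red [ 20.6        284.27058824] 425 [ 630.1 -164.9] [19.9 25.9] 42.42
```

View pics/w2.png

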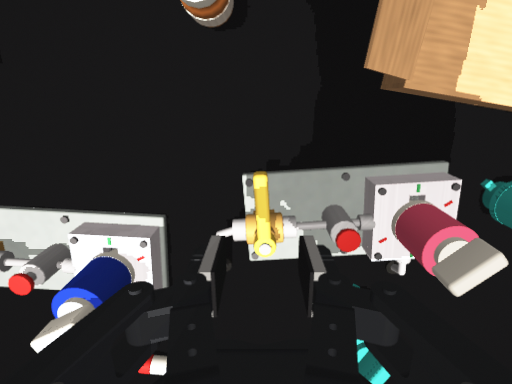

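The lever (265,248)→(260,180) is square to the pipe, so it is shut, pointing to the station's -x. Next is the vent at (348,240).

```bash
python3 -m creep '{"xyz":[[-0.02,0.036,0.01],[-0.041,0.0765,0.04],[-0.041,0.0765,0.067],[-0.041,0.0765,0.067],[-0.041,0.0765,0.067],[-0.041,0.0765,0.067],[-0.041,0.0765,0.067],[-0.041,0.0765,0.067]],"roll":[0,0,0,0,0,0,0,0]}' 0
python3 -m creep '{"xyz":[[0,0,0.01],[0,0,0.02],[0,0,0.025],[0,0,0.028],[0,0,0.028],[0,0,0.028]],"roll":[0,0,0,0,0,0]}'
```

```text
time_s: 8.83
position: [576.8, 129.8, 87.8]
eef_rot: [-0.009, 1.0, 0.0, 0.001]
wrist_force: [-0.2, 0.3, -0.7]
gripper_width: 0.0
gripper_force: 0.0
time_s: 9.33
position: [577.1, 130.2, 62.7]
eef_rot: [-0.009, 1.0, 0.0, 0.002]
wrist_force: [-26.2, -6.3, 78.8]
gripper_width: -0.2
gripper_force: 39.0
```

Too firm: the button is on its stop. I'll ease off by 2 mm and hold.

```bash
python3 -m creep '{"xyz":[[0,0,-0.002],[0,0,-0.002],[0,0,-0.002]],"roll":[0,0,0]}'
python3 -m creep '{"xyz":[[0,0,0],[0,0,0],[0,0,0],[0,0,0],[0,0,0],[0,0,0],[0,0,0],[0,0,0],[0,0,0],[0,0,0],[0,0,0],[0,0,0],[0,0,0],[0,0,0],[0,0,0],[0,0,0]],"roll":[0,0,0,0,0,0,0,0,0,0,0,0,0,0,0,0]}'
```

```text
time_s: 9.58
position: [576.9, 130.2, 63.2]
eef_rot: [-0.009, 1.0, 0.0, 0.002]
wrist_force: [-17.1, -4.9, 53.1]
gripper_width: -0.2
gripper_force: 26.6
time_s: 10.92
position: [576.9, 130.2, 63.2]
eef_rot: [-0.009, 1.0, 0.0, 0.002]
wrist_force: [-16.9, -5.7, 53.7]
gripper_width: 0.0
gripper_force: 26.7
```

Held fully down for about 1.7 s. I'll rise, turn towards the bar, open, and look.

```bash
python3 -m creep '{"xyz":[[0,0,-0.02],[0,0,-0.06],[0,0,-0.1],[0,0,-0.135],[0.03,0,-0.14],[0.06,0,-0.14],[0.06,0,-0.14],[0.06,0,-0.14],[0.06,0,-0.14],[0.06,0,-0.14],[0.06,0,-0.14],[0.06,0,-0.14],[0.06,0,-0.14]],"roll":[0,0,0,0,0.12,0.24,0.36,0.48,0.6,0.72,0.84,0.95,0.95]}' 0.5
python3 - <<'E'
from h import *
s,R=tool();m=camera_model("wrist");p,d=grab_frame("wrist");cv2.imwrite("pics/w3.png",p)
print(s['position'],s['joint_pos'].round(2))
rs=finder.cut_out("wrist","spent_cartridge")
for r in rs[:3]:
    P,uv=cloud(m,d,r['region']);print(r['score'],r['centre'],np.median(P,0).round())
P,uv=cloud(m,d,d>0)
k=(P[:,2]>124)&(P[:,2]<137)&(np.hypot(P[:,0]-576,P[:,1]-201)<45)
c,sz,a=cv2.minAreaRect(P[k][:,:2].astype(np.float32));print(k.sum(),c,sz,a,np.median(P[k],0),uv[k].mean(0))
C=np.cov(P[k][:,:2].T);w,v=np.linalg.eigh(C);print('bar yaw',np.arctan2(v[1,1],v[0,1]))
E
```

```text
time_s: 12.0
position: [515.9, 129.0, 199.5]
eef_rot: [0.451, 0.892, -0.0, -0.0]
wrist_force: [-0.6, 0.9, -0.3]
gripper_width: 42.6
gripper_force: 0.0
[515.93420296 128.98131791 199.47177093] [ 0.24  0.29 -0.02  1.27  0.    1.18]
0.62 [412.8, 254.8] [680. 160.  77.]
0.59 [363.6, 157.9] [563. 201.  99.]
0.58 [427.5, 43.0] [551. 301.  78.]
1006 (573.0137329101562, 202.97189331054688) (13.364595413208008, 40.81227111816406) 41.9774169921875 [571.32569521 203.40905858 129.38926008] [381.6749503  171.29522863]
bar yaw 2.310189344966735
```

View pics/w3.png

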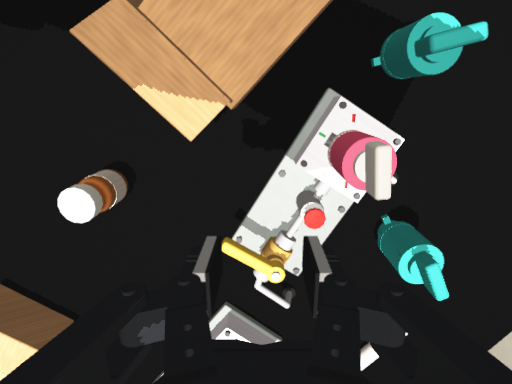

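Wrist view: the pink cartridge's bar is at (378,171) between red marks on the head, so it is locked. The lever is still shut (225,243)–(277,275). Turquoise look-alikes stand at (425,45) and (412,250). The bar centre is (573,203.5), yaw 2.31.

```bash
python3 - <<'E'
from h import *
print(togo([573,203,107]))
E
```

```text
[0.0249 0.0901 0.0927]
```

```bash
python3 -m creep '{"xyz":[[0.01,0.035,0],[0.02,0.07,0],[0.025,0.09,0],[0.025,0.09,0],[0.025,0.09,0.02],[0.025,0.09,0.05],[0.025,0.09,0.07],[0.025,0.09,0.08],[0.025,0.09,0.08],[0.025,0.09,0.08]],"roll":[-0.05,-0.105,-0.105,-0.105,-0.105,-0.105,-0.105,-0.105,-0.105,-0.105]}'
python3 - <<'E'
from h import *
print(togo([573,203,107]));p,d=grab_frame("wrist");m=camera_model("wrist");cv2.imwrite("pics/w4.png",p)
P,uv=cloud(m,d,d>0)
k=(P[:,2]>124)&(P[:,2]<135)&(np.hypot(P[:,0]-573,P[:,1]-203)<26)
c,sz,a=cv2.minAreaRect(P[k][:,:2].astype(np.float32));print(k.sum(),c,sz,a,uv[k].mean(0))
s,R=tool();print(2*np.arctan2(s['eef_rot'][1],s['eef_rot'][0]))
E
```

```text
time_s: 12.93
position: [573.4, 202.8, 120.8]
eef_rot: [0.401, 0.916, -0.0, -0.0]
wrist_force: [0.3, 0.2, -0.3]
gripper_width: 43.0
gripper_force: 0.0
[ 0.0004 -0.0001  0.0138]
2185 (574.1351318359375, 204.10353088378906) (46.224090576171875, 42.13767623901367) 51.4194450378418 [259.74370709 253.78993135]
2.3167175018699346
```

View pics/w4.png

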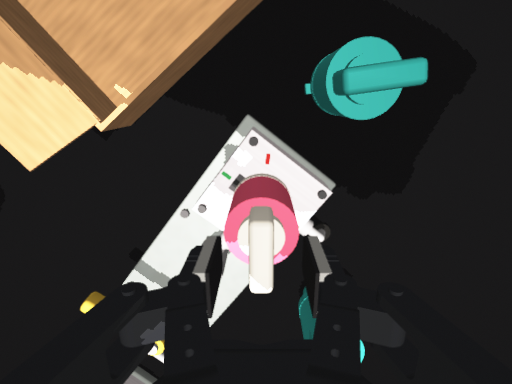

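The bar (262,250) is centred between the pads and parallel to them. I'll go down and grip.

```bash
python3 -m creep '{"xyz":[[0,0,0.007],[0,0,0.013],[0,0,0.013],[0,0,0.013]],"roll":[0,0,0,0]}'
python3 -m creep '{"xyz":[[0,0,0],[0,0,0],[0,0,0],[0,0,0],[0,0,0],[0,0,0],[0,0,0],[0,0,0]],"roll":[0,0,0,0,0,0,0,0]}' 0 50
```

```text
time_s: 13.32
position: [573.3, 202.9, 107.1]
eef_rot: [0.401, 0.916, -0.0, -0.0]
wrist_force: [-0.4, 0.4, -0.1]
gripper_width: 42.8
gripper_force: 0.0
time_s: 13.98
position: [573.5, 202.9, 107.7]
eef_rot: [0.401, 0.916, 0.0, 0.0]
wrist_force: [-1.8, -0.7, 6.4]
gripper_width: 12.3
gripper_force: 51.0
```

```bash
python3 -m creep '{"xyz":[[0,0,0],[0,0,0],[0,0,0],[0,0,0],[0,0,0],[0,0,0],[0,0,0],[0,0,0],[0,0,0],[0,0,0],[0,0,0],[0,0,0]],"roll":[-0.08,-0.16,-0.24,-0.32,-0.4,-0.48,-0.56,-0.64,-0.72,-0.8,-0.88,-0.88]}'
python3 -c "
from h import *
s,R=tool();print(s['wrist_torque'],2*np.arctan2(s['eef_rot'][1],s['eef_rot'][0]))"
python3 -m creep '{"xyz":[[0,0,0],[0,0,0],[0,0,0],[0,0,0],[0,0,0]],"roll":[-0.04,-0.08,-0.11,-0.11,-0.11]}'
python3 -c "
from h import *
s,R=tool();print(s['wrist_torque'],2*np.arctan2(s['eef_rot'][1],s['eef_rot'][0]))"
```

```text
time_s: 14.98
position: [573.7, 203.1, 107.6]
eef_rot: [-0.029, 1.0, 0.0, 0.0]
wrist_force: [0.1, -0.0, 5.3]
gripper_width: 12.1
gripper_force: 50.9
[-0.0503515   0.13704664  0.02282174] 3.1998172953341553
time_s: 15.4
position: [573.8, 202.6, 107.6]
eef_rot: [-0.08, 0.997, -0.0, 0.0]
wrist_force: [0.5, -2.8, 5.1]
gripper_width: 11.6
gripper_force: 51.1
[-0.93635907 -0.04878523 -0.24796851] 3.3023310655007343
```

It is at the release stop (yaw 0.16, torque reacting). I'll ease back a little and lift gently.

```bash
python3 -m creep '{"xyz":[[0,0,0],[0,0,-0.003],[0,0,-0.006],[0,0,-0.009],[0,0,-0.012],[0,0,-0.012]],"roll":[0.05,0.06,0.06,0.06,0.06,0.06]}'
```

```text
time_s: 15.9
position: [573.5, 203.1, 119.8]
eef_rot: [-0.052, 0.999, 0.0, 0.0]
wrist_force: [-0.4, 0.2, -3.2]
gripper_width: 11.9
gripper_force: 49.7
```

It lifts free. I'll raise it straight up, then carry it over the carton.

```bash
python3 -m creep '{"xyz":[[0,0,-0.02],[0,0,-0.045],[0,0,-0.07],[0,0,-0.09],[0,0,-0.1],[0,0,-0.1]],"roll":[0,0,0,0,0,0]}'
python3 -c "
from h import *
print(togo([395,270,219]))
p,d=grab_frame('scene');m=camera_model('scene');
for r in finder.cut_out('scene','carton')[:2]:
    P,uv=cloud(m,d,r['region']);k=(P[:,2]>1)&(P[:,2]<8);c,sz,a=cv2.minAreaRect(P[k][:,:2].astype(np.float32));print(r['score'],r['centre'],np.median(P,0).round(),'floor',k.sum(),np.round(c),np.round(sz),a)
    k=(P[:,2]>44)&(P[:,2]<52);print('rim',P[k].min(0).round(),P[k].max(0).round())
"
```

```text
time_s: 16.4
position: [574.3, 203.3, 221.2]
eef_rot: [-0.052, 0.999, 0.0, 0.001]
wrist_force: [1.0, 0.6, -3.2]
gripper_width: 12.4
gripper_force: 49.9
[0.1714 0.085  0.0018]
0.7 [285.9, 117.0] [379. 255.  16.] floor 1124 [377. 267.] [200. 181.] 89.89529418945312
rim [315. 166.  44.] [468. 371.  52.]
0.37 [270.5, 182.2] [560.  53.  72.] floor 3 [498.  89.] [11. 29.] 51.618408203125Traceback (most recent call last):
  File "<string>", line 7, in <module>
    k=(P[:,2]>44)&(P[:,2]<52);print('rim',P[k].min(0).round(),P[k].max(0).round())
                                          ~~~~~~~~^^^
    return umr_minimum(a, axis, None, out, keepdims, initial, where)
ValueError: zero-size array to reduction operation minimum which has no identity
```

```bash
python3 -m creep '{"xyz":[[0.02,0.01,0],[0.05,0.025,0],[0.08,0.04,0],[0.11,0.055,0],[0.14,0.07,0],[0.16,0.08,0],[0.172,0.084,0],[0.172,0.084,0],[0.172,0.084,0],[0.172,0.084,0]],"roll":[0,0,0,0,0,0,0,0,0,0]}'
python3 - <<'E'
from h import *
s,R=tool();m=camera_model("top");p,d=grab_frame("top");cv2.imwrite("pics/t2.png",cv2.resize(p[140:340,40:280],None,fx=3,fy=3))
print(s['position'])
E
```

```text
time_s: 17.33
position: [394.1, 268.3, 218.7]
eef_rot: [-0.052, 0.999, -0.0, -0.0]
wrist_force: [-0.2, 0.3, -3.6]
gripper_width: 11.8
gripper_force: 49.7
[394.14291494 268.33909438 218.70874799]
```

View pics/t2.png

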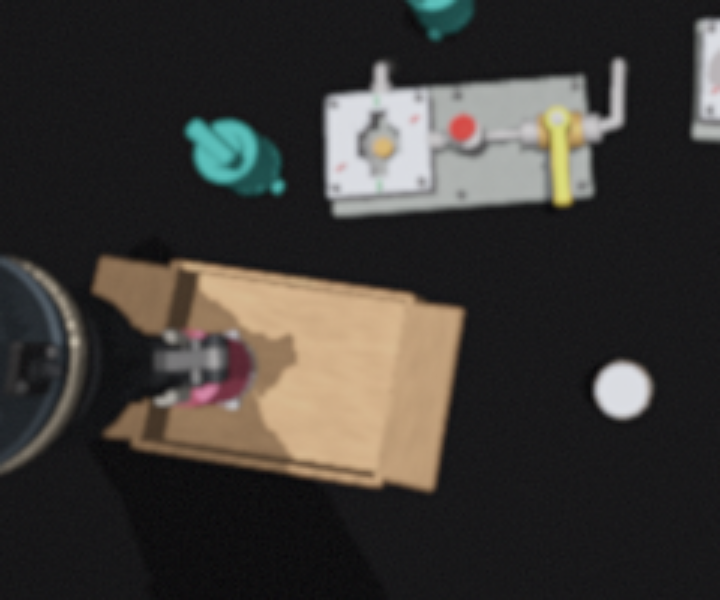

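The socket is empty, the valve is shut, and the cartridge hangs over the carton. It appears off-centre at (205,370) because of its height; the depth data puts it at the centre. I'll lower it.

```bash
python3 -m creep '{"xyz":[[0,0,0.02],[0,0,0.05],[0,0,0.08],[0,0,0.1],[0,0,0.112],[0,0,0.118],[0,0,0.121],[0,0,0.123],[0,0,0.124],[0,0,0.124]],"roll":[0,0,0,0,0,0,0,0,0,0]}'
```

```text
time_s: 18.22
position: [394.1, 268.8, 95.8]
eef_rot: [-0.052, 0.999, 0.0, 0.0]
wrist_force: [-0.0, -0.0, -3.1]
gripper_width: 12.1
gripper_force: 49.6
```

```bash
python3 -m creep '{"xyz":[[0,0,0.001],[0,0,0.002],[0,0,0.003],[0,0,0.0035],[0,0,0.0035]],"roll":[0,0,0,0,0]}'
```

```text
time_s: 18.63
position: [393.6, 268.6, 91.8]
eef_rot: [-0.052, 0.999, 0.0, -0.0]
wrist_force: [0.1, -0.4, -2.7]
gripper_width: 11.8
gripper_force: 49.7
```

```bash
python3 -m creep '{"xyz":[[0,0,0.0005],[0,0,0.001],[0,0,0.001]],"roll":[0,0,0]}';python3 -m creep '{"xyz":[[0,0,0.0005],[0,0,0.001],[0,0,0.001]],"roll":[0,0,0]}'
```

```text
time_s: 18.88
position: [394.0, 268.8, 91.6]
eef_rot: [-0.052, 0.999, 0.0, 0.001]
wrist_force: [-2.7, -2.7, 13.0]
gripper_width: 11.9
gripper_force: 52.0
time_s: 19.13
position: [394.5, 269.2, 91.6]
eef_rot: [-0.052, 0.999, 0.001, 0.001]
wrist_force: [-5.8, -4.4, 28.0]
gripper_width: 12.0
gripper_force: 54.1
```

Contact with the floor. I'll back off about 2 mm, open, and rise.

```bash
python3 -m creep '{"xyz":[[0,0,-0.0015],[0,0,-0.0015],[0,0,-0.0015]],"roll":[0,0,0]}';python3 -m creep '{"xyz":[[0,0,0],[0,0,0],[0,0,0],[0,0,0],[0,0,0],[0,0,0],[0,0,-0.01],[0,0,-0.03],[0,0,-0.06],[0,0,-0.1],[0,0,-0.14],[0,0,-0.14]],"roll":[0,0,0,0,0,0,0,0,0,0,0,0]}' 0.5
python3 - <<'E'
from h import *
m=camera_model("scene");p,d=grab_frame("scene");cv2.imwrite("pics/s2.png",cv2.resize(p[60:260,130:390],None,fx=3,fy=3))
E
```

```text
time_s: 19.38
position: [393.9, 268.8, 91.6]
eef_rot: [-0.052, 0.999, 0.0, 0.0]
wrist_force: [-1.8, -1.7, 6.5]
gripper_width: 12.0
gripper_force: 51.1
time_s: 20.38
position: [395.6, 270.0, 239.0]
eef_rot: [-0.052, 0.999, 0.002, 0.004]
wrist_force: [0.5, 1.4, 1.3]
gripper_width: 42.3
gripper_force: 0.0
```

View pics/s2.png

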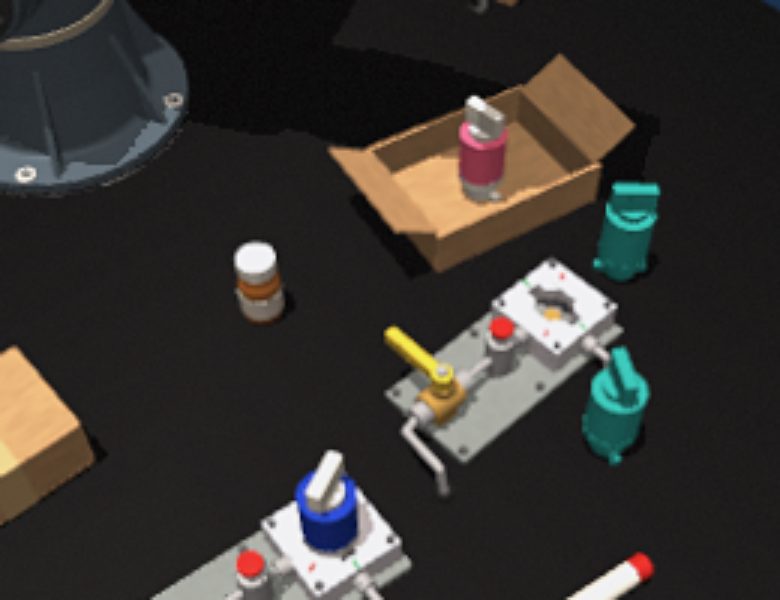

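The pink cartridge stands upright in the carton at (482,150), the valve is shut, the vent is out, and everything else is undisturbed.

```bash
python3 -c "
from plant import job
print(job.close_job())"
```

```text
the job is handed in; nothing more can be done
None
```

The job is handed in at about 20 s: pink line's valve shut, vent held down about 1.7 s, and the spent cartridge turned to its release stop, lifted out and set upright in the carton, with the blue line and bystanders left alone (pressing the vent briefly hit 79 N, under the 120 N wrist limit).

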